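# Seat a rod-lens barrel in its V-mount and hold the clamp down

### The arm

A 6-joint arm with a two-finger parallel gripper is mounted at the origin on a cart in front of the work surface, level with it; the furniture and walls round the work are solid. World frame = base frame: x ahead of the robot, y to its left, z up, the work surface at z = 0. Lengths are in m, angles in rad, forces in N, time in s.
With the tool pointing down it reaches from about 0.275 to 0.75 m from the base axis. Payload 10.2 kg.
Tool frame: the origin (TCP) lies midway between the tips of the shut fingers; the grasp point (between the pads) lies hold_point_z behind it (hold_point_z is the distance from the TCP to the grasp point, in m); z points along the fingers, y is the line along which they close (so a half turn about z gives the same grasp; the last joint's range is limited). The gripper opens to 85 mm and grips with 20 to 120 N. Pads are 22 mm wide; open, the fingers measure 114 mm over their backs; the gripper's body (76 mm by 85 mm) begins 54 mm behind the grasp point. The pads swing forward as they close: fully open they stand 13 mm farther back than shut.
Start: joints at [-1.454, 0.313, 1.498, -0, 1.331, -0.223], TCP at [0.175, -0.495, 0.231] pointing down, gripper open.
Joint ranges: [-2.94, 2.94], [-0.97, 2.17], [0.19, 2.56], [-1.23, 4.37], [0.02, 3.11], [-2.88, 2.88]. Speed limits (rad/s): [2.39, 2.39, 3.01, 3.14, 3.14, 3.14].

### API

Orientations are given as a unit quaternion [x, y, z, w].
In Python, from station import observe, grab_frame, calibration, job_done, hold_point_z gives the robot as it stands.
- The arm moves only by the tool jog_arm, never from a script. Its argument "commands" is a list of rows, each a list of 7 numbers: the shift along the tool's x, y, z as a fraction of full scale, then the turn, a rotation vector about the tool's x, y, z as a fraction of full scale, then the gripper's target within -1 to 1 (shut at 1, half-way at 0, fully open at -1). A call has 1 to 10 rows; each row is the pose to reach, as a shift and turn from the pose commanded when the call began, along the tool's axes at that moment; what a row does not reach only later rows make up. Full scale, the value 1, is 0.25 m for a shift and 0.5 rad for a turn. A row lasts 1/8 s, in which the tool goes at most 62.5 mm and 10.7 degrees, less where a joint would pass 70% of its speed; a pose out of reach is approached as far as the arm can. A call with a number of a shift or a turn outside -1 to 1 is refused whole. A call with a gripper value outside its range is refused whole. The fingers move at their own pace and stop on an object; "newtons" is the grip in N (left out, the last holds). Time passes only in rows, so rows that repeat a pose let the fingers close. It gives the time, the measured TCP pose, the force, the opening and the grip force at its end, in the units of the state.
- observe(): the state, without advancing time (a new reading comes with each control period).
- grab_frame(name): name is "scene" or "top" or "wrist"; returns the picture (384x512x3 uint8, blue, green, red); there is no depth.
- calibration(name): a dict with "K" (3x3 intrinsics, pixels), "k1" (the pictures are not rectified: a ray, as slopes to the right and down, at radius r is drawn at 1 + k1 r^2 times it, then the intrinsics apply), "T" (4x4, takes a point from camera to world coordinates). Camera axes: x right, y up, looking along -z (the intrinsics and any distortion apply to the point x, -y, -z); pixel columns grow to the right and rows downward; lengths in m; the calibration is good to about 2 mm. A picture is of the moment at which its call begins: read the wrist's pose just before it. calibration takes no time and is no camera call; for the wrist camera it gives the pose at the moment of the call.
- job_done(): hands the job in; it is judged then, once.
The state is a dict: "t": time; "joints": joint angles; "dq": joint speeds; "joint_torque": joint torques, N m; "position": TCP position; "orientation": TCP orientation; "ft_force": force on the tool from outside, world axes, zero at the start; "torque": the same for the moment, N m; "opening": opening from 0.0 (shut) to 1.0 (fully open); "gripper_force": force on a finger pad.
Only numpy, scipy, OpenCV 4.12 (cv2) and the standard library are available. Lean on these libraries where they do the work, as an engineer would, in place of code of your own. Each camera call takes 0.05 s, during which the arm holds its last target. There are 200 camera calls.

### The job

Take the brass rod-lens barrel out of the cradle and lay it gently, without dropping it, in the two V saddles of the mount, its glass end facing away from the end stop and its plain back end pushed up against the stop, and let go of it there. Then swing the clamp arm over by its red cross-bar until it is fully down, and finish while still holding it fully down, so that the spring plunger presses the barrel onto both flanks of the V and I can tighten the lock screw. Leave the white spare barrel and the other things on the bench where they are.

Things in the scene. Friction and masses are not known exactly. Their poses are not given: they have to be found in the camera images.
- barrel: brass rod-lens barrel, a smooth cylinder 24 mm in diameter and 100 mm long, about 0.12 kg, lying level in one of the two places of the cradle (which one varies). Origin at its centre, on its axis; its own y is the cylinder axis: glass end (black ring, domed lens) at y = -50 mm, plain flat back end at y = +50 mm. It may roll about y.
- barrel_back (a point): centre of the barrel's plain back end, on its axis, 50 mm from the barrel's centre
- spare: white spare barrel of the same shape and size in the other place of the cradle; not to be used
- cradle: fixed storage cradle, grey plate 150 x 104 x 8 mm (x, y, z), origin under its centre, with two black ribs at y = -36 and +36 mm, 13 mm thick, 36.5 mm high, notched for two barrels along its y at x = -36 and +36 mm, axes 38 mm above the bench, back ends toward +y. Between the ribs (59 mm) the barrels are free for the fingers, 18 mm above the plate.
- vmount: fixed V-mount, dark base plate 66 x 156 x 12 mm (x, y, z), origin under its centre; a barrel lies along its y. Two aluminium V saddles, 14 mm thick in y, at y = -32 and +32 mm, 46 mm wide: 90 degree V, mouth 28 mm wide, edges 47 mm and bottom 33 mm above the bench. Between the saddles 50 mm are free down to the base plate, room for the fingers.
- seat (a point): where the barrel's centre is when it lies home: 50 mm above the bench, midway between the saddles; axes as the V-mount's. The seated barrel's back end is at y = +50 mm of it, its top at z = +12 mm. Tall fixed equipment stands along the back of the bench from about x = 0.60 m: carry things over the raised clamp arm (up to 0.21 m high) but clear of it
- flank_near: the two steel V flanks on the -x side of the V-mount (one on each saddle); origin that of the V-mount
- flank_far: the two steel V flanks on the +x side of the V-mount; origin that of the V-mount
- clamp (a joint): clamp arm angle, rad: 0 = fully down on its hard stop, level over the barrel, pointing to the V-mount's -y; grows as the arm is raised: 1.57 upright, 2.45 leaning right back over +y. Starts between 1.9 and 2.3. Stiff hinge: stays where left, moves with about 1 N at the cross-bar. On a barrel the last 4 mm of plunger travel push back with 5 N at the bar, so it lifts a little if let go
- clamp_hinge (a point): centre of the clamp arm's hinge, at x = 0, y = +62 mm, z = 76 mm of the V-mount; the hinge axis is the V-mount's x
- clamp_bar: red round cross-bar at the free end of the clamp arm, 16 mm thick, 32 mm long along the V-mount's x; origin at its centre, 134 mm from the hinge: at clamp angle a, y = 62 - 134 cos(a), z = 76 + 134 sin(a) mm of the V-mount. Pinch its ends (32 mm) from above, it turns between the fingers, or push it. Stem 12 x 10 mm. When down it is 22 mm beyond the glass end, 26 mm above the barrel's axis
- plunger: white spring plunger tip, 12 mm in diameter, under the clamp arm 62 mm from the hinge: it meets the top of the barrel midway between the saddles. Spring 2.5 N per mm, pushed in about 4 mm when the arm is fully down on a seated barrel
- hex_key: hex key 72 mm long lying on the bench in front
- bottle: small white bottle, 42 mm wide, 91 mm high, origin under its centre
- beaker: small glass beaker, 44 mm wide, 59 mm high, origin under its centre
- septa_box: clear box 49 x 69 x 32 mm, origin under its centre
- electrode: spare electrode, teal handle and black cap, 132 mm long, 19 mm thick, at the right
- pen: red pen 145 mm long, at the right
- stop (a point): point on the end stop, 50 mm from the seat toward +y, on the seated barrel's axis: the flat face, looking to -y, of the aluminium post that carries the clamp hinge (post 34 mm wide, 62 mm high, hinge cheeks up to 86 mm). The back end of the barrel butts here
Mind the look-alikes: they are no part of the job. Of the things that look like the vmount, the larger one is meant.

How it is judged:
On the way, in this order (a step that is already met when the one before it is completed fails the run):
1. the brass barrel is lifted clear of the cradle (height (world z) of barrel above 0.065 m and contact force between barrel and cradle below 0.01 N), for 0.1 s.
2. the brass barrel lies home in both V saddles, back end against the stop (within 3 mm), let go, the clamp arm still raised (x of barrel_back in the frame of seat between -0.002 and 0.002 m and z of barrel_back in the frame of seat between -0.002 and 0.002 m and y of barrel_back in the frame of seat above 0.047 m and angle between the y axis of barrel and the y axis of vmount, either way round below 0.04 rad and contact force between the fingers and barrel below 0.05 N and contact force between barrel and flank_near above 0.1 N and contact force between barrel and flank_far above 0.1 N and linear speed of barrel below 0.02 m/s and value of joint clamp above 0.5 rad), for 0.2 s.
At the end, for the whole second after the job is handed in: Barrel home: back end within 3 mm of the stop and 2 mm of the seated line, axis within 0.04 rad of the V; fingers off it but on the red bar (over 1.5 N), clamp arm under 0.03 rad, plunger pressing the barrel with over 5 N, each pair of flanks carrying over 2 N (x of barrel_back in the frame of seat between -0.002 and 0.002 m and z of barrel_back in the frame of seat between -0.002 and 0.002 m and y of barrel_back in the frame of seat above 0.047 m and angle between the y axis of barrel and the y axis of vmount, either way round below 0.04 rad and contact force between the fingers and barrel below 0.05 N and value of joint clamp below 0.03 rad and contact force between the fingers and clamp_bar above 1.5 N and contact force between plunger and barrel above 5 N and contact force between barrel and flank_near above 2 N and contact force between barrel and flank_far above 2 N and linear speed of barrel below 0.02 m/s); the arm keeps its last pose, push and grip.
It fails at once if the brass barrel is dropped (falls free, faster than 0.35 m/s) (contact force between the fingers and barrel below 0.01 N and linear speed of barrel above 0.35 m/s).
It fails at once if the white spare barrel is moved by more than 15 mm (distance of spare from where it was at the start of the episode above 0.015 m).
It fails at once if another thing on the bench is moved by more than 20 mm (distance of any of hex_key, bottle, beaker, septa_box, electrode, pen from where it was at the start of the episode above 0.02 m).
It also fails if it takes over 64 s, if anything falls off the work surface, if the arm or the gripper's body presses on something with over 40 N, if the wrist force passes 120 N, or if a joint passes its speed limit or range.

## Working session

There is one attempt and no reset: what is moved stays moved. The work goes in short steps, Python scripts to look and compute and a tool call to move; the robot and the scene stay as the last step left them, time stands still between calls to the robot, and variables do not carry over. Pictures are saved under pics/ and viewed, at most 10 in all, crops included, and the job is handed in when it is done.

Besides the shell and the picture viewer there is one more tool, called after "Request:" as name(argument=value, ...) on one line, values as JSON. jog_arm: Moves the arm, as the interface text tells. Shift numbers are shares of 0.25 m and turn numbers shares of 0.5 rad, none past 1 either way. Its arguments: {"type":"object","properties":{"commands":{"type":"array","items":{"type":"array","items":{"type":"number"}}},"newtons":{"type":"number"}},"required":["commands"]}

```bash
mkdir -p pics; ls; python3 - <<'E'
from station import *
import cv2
o=observe();print(o, hold_point_z if not callable(hold_point_z) else hold_point_z())
for n in("scene","top"):
    cv2.imwrite(f"pics/{n}0.png",grab_frame(n)); c=calibration(n);print(n,c)
E
```

```text
pics
{'t': 0.0, 'joints': array([-1.45440459e+00,  3.13461252e-01,  1.49846138e+00, -6.23067642e-06,
        1.33099543e+00, -2.23397057e-01]), 'dq': array([ 0.00094427,  0.00034801,  0.00172091, -0.00028555, -0.00135643,
        0.00095343]), 'joint_torque': array([-1.06460893e-04, -4.12262642e+01, -2.59745157e+01, -1.99631368e-04,
        4.10904860e-03,  1.06555191e-05]), 'position': array([ 0.17493311, -0.49471727,  0.23072017]), 'orientation': array([ 9.85602286e-01,  1.69078962e-01,  3.24180107e-05, -6.61915115e-04]), 'ft_force': array([ 0.34901286, -0.656025  , -0.20961843]), 'torque': array([-0.00353442, -0.0081509 ,  0.04982982]), 'gripper_force': 0.0, 'opening': 0.9969591557751794} 0.0187
scene {'K': array([[449.97860167,   0.        , 253.58224012],
       [  0.        , 449.97860167, 187.30760091],
       [  0.        ,   0.        ,   1.        ]]), 'k1': -0.18009293407396426, 'T': array([[-0.68693488,  0.3692702 , -0.62590733, -0.26666652],
       [-0.72647899, -0.32680652,  0.60450457,  0.75672014],
       [ 0.01867492,  0.8699638 ,  0.49276184,  0.73265523],
       [ 0.        ,  0.        ,  0.        ,  1.        ]])}
top {'K': array([[498.24543477,   0.        , 247.59309486],
       [  0.        , 498.24543477, 192.39302476],
       [  0.        ,   0.        ,   1.        ]]), 'k1': 0.040520197257705795, 'T': array([[ 0.02988168,  0.98371769, -0.17721905,  0.31906223],
       [-0.999517  ,  0.03092125,  0.00310647, -0.0155097 ],
       [ 0.00853572,  0.17704062,  0.98416653,  1.45541474],
       [ 0.        ,  0.        ,  0.        ,  1.        ]])}
```

```bash
python3 - <<'E'
import cv2
a=cv2.imread("pics/top0.png");
cv2.imwrite("pics/top0b.png",cv2.resize(a,(800,600),interpolation=cv2.INTER_CUBIC))
E
```

```text
(no output)
```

View pics/top0b.png

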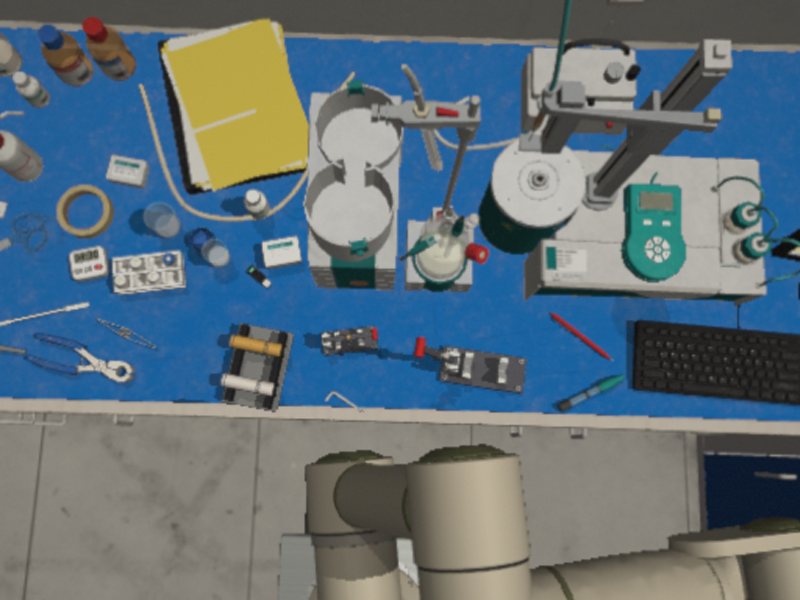

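View pics/scene0.png

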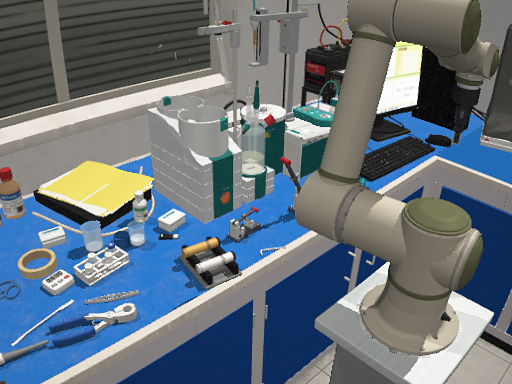

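The top view (800 px wide) shows the cradle near (255,367), with brass at (255,346) and white at (248,384). The larger V-mount is near (482,368), its hinge on the left (+y side) and its red bar at (420,347). The small look-alike is at (350,341). Next I'll enlarge that strip.

```bash
cat > h.py <<'E'
import numpy as np, cv2
from station import *
def ray(c,uv):
    K=c["K"];d=np.array([c["k1"],0,0,0,0])
    p=cv2.undistortPoints(np.array([[uv]],float),K,d)[0,0]
    T=c["T"];return T[:3,3],T[:3,:3]@np.array([p[0],-p[1],-1])
def at(c,uv,z):
    o,d=ray(c,uv);return o+d*(z-o[2])/d[2]
def proj(c,P):
    T=c["T"];q=(np.atleast_2d(P)-T[:3,3])@T[:3,:3];q=q*[1,-1,-1]
    return cv2.projectPoints(q,np.zeros(3),np.zeros(3),c["K"],np.array([c["k1"],0,0,0,0]))[0][:,0]
E
python3 - <<'E'
import cv2,numpy as np
a=cv2.imread("pics/top0.png")
A=cv2.resize(a[200:268,140:210],None,fx=8,fy=8,interpolation=cv2.INTER_CUBIC)[:,:400*2]
B=cv2.resize(a[205:260,260:345],None,fx=8,fy=8,interpolation=cv2.INTER_CUBIC)
cv2.imwrite("pics/c.png",cv2.resize(A,None,fx=.5,fy=.5)) 
w=np.zeros((552,790,3),np.uint8)
A=cv2.resize(a[200:268,140:200],None,fx=6,fy=6,interpolation=cv2.INTER_CUBIC)
B=cv2.resize(a[205:260,262:340],None,fx=5.5,fy=5.5,interpolation=cv2.INTER_CUBIC)
w[:A.shape[0],:360]=A; w[:B.shape[0],361:361+B.shape[1]]=B
cv2.imwrite("pics/c.png",w[:415])
E
```

```text
(no output)
```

View pics/c.png

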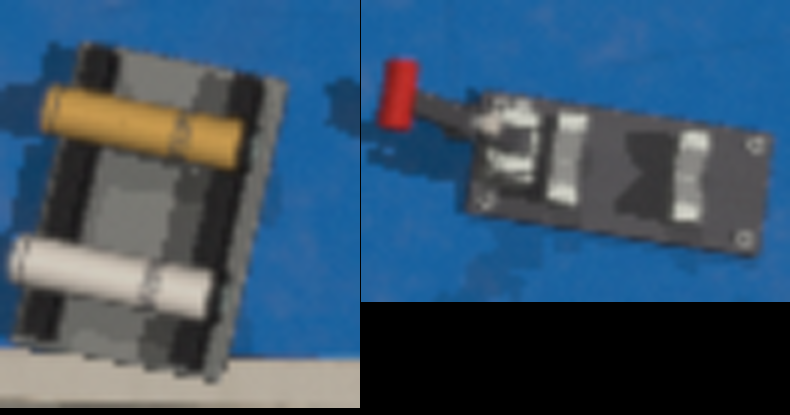

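```bash
python3 - <<'E'
from h import *
c=calibration("top")
A=lambda x,y:(140+x/6,200+y/6)
B=lambda x,y:(262+(x-361)/5.5,205+y/5.5)
b=[at(c,A(*p),.038) for p in((44,108),(241,142))]
print("brass",b,np.mean(b,0),np.linalg.norm(b[0]-b[1]))
b=[at(c,A(*p),.038) for p in((11,258),(211,294))];print("spare",np.mean(b,0))
k=[at(c,A(*p),.008) for p in((80,43),(287,82),(215,380),(12,342))];print("cradle",np.round(k,3),np.mean(k,0))
v=np.array([at(c,B(*p),.012) for p in((487,92),(772,133),(757,255),(468,212))]);print("vm",v,v.mean(0))
d=v[0]+v[3]-v[1]-v[2];print(np.linalg.norm(d)/2,"yaw of +y rel world y",np.arctan2(-d[0],d[1]), np.linalg.norm(v[0]-v[3]))
s=[at(c,B(*p),.047) for p in((563,158),(691,175))];print("saddle mid",np.mean(s,0))
print("bar",at(c,B(398,95),.19))
E
```

```text
brass [array([0.49107698, 0.26383202, 0.038     ]), array([0.47765544, 0.16955105, 0.038     ])] [0.48436621 0.21669154 0.038     ] 0.09523149735493137
spare [0.41250965 0.22713009 0.038     ]
cradle [[0.527 0.254 0.008]
 [0.511 0.153 0.008]
 [0.366 0.18  0.008]
 [0.382 0.277 0.008]] [0.44657524 0.21603265 0.008     ]
vm [[ 0.49559373 -0.13133384  0.012     ]
 [ 0.47857081 -0.28213884  0.012     ]
 [ 0.41422902 -0.27408938  0.012     ]
 [ 0.43190852 -0.12237478  0.012     ]] [ 0.45507552 -0.20248421  0.012     ]
0.15225173866517275 yaw of +y rel world y -0.11421209569786026 0.06431229770004206
saddle mid [ 0.4550667 -0.2011024  0.047    ]
bar [ 0.47113524 -0.07576062  0.19      ]
```

```bash
cat >> h.py <<'E'
from scipy.spatial.transform import Rotation as R
def phi():
    x=R.from_quat(observe()["orientation"]).as_matrix()[:,0];return np.arctan2(x[1],x[0])
def go(P,ph,pos=None,q=None):
    """shares for tool-down target; from measured (or given) pose"""
    o=observe();p=o["position"] if pos is None else pos
    M=R.from_quat(o["orientation"] if q is None else q)
    t=R.from_euler("z",ph)*R.from_euler("x",np.pi)
    print("phi",round(phi(),4),"shift",np.round(M.inv().apply(np.array(P)-p)/.25,4),"turn",np.round((M.inv()*t).as_rotvec()/.5,4))
E
python3 - <<'E'
from h import *
go([.28,-.25,.27],.34+.5,)
E
```

```text
phi 0.3398 shift [ 0.7225 -0.7832 -0.1558] turn [-0.0021 -0.0011 -1.0005]
```

Request:
jog_arm(commands=[[0.72, -0.78, -0.156, 0, 0, -1, -1], [0.72, -0.78, -0.156, 0, 0, -1, -1], [0.72, -0.78, -0.156, 0, 0, -1, -1], [0.72, -0.78, -0.156, 0, 0, -1, -1], [0.72, -0.78, -0.156, 0, 0, -1, -1]])

```text
t: 0.72
position: [0.2804, -0.2487, 0.2709]
orientation: [0.913, 0.409, 0.0, 0.0]
ft_force: [-0.2, -0.6, -0.0]
opening: 0.998
gripper_force: 0.0
```

```bash
python3 - <<'E'
from h import *
go([.38,-.02,.27],1.33)
E
```

```text
phi 0.8427 shift [ 0.9478 -0.3113  0.003 ] turn [ 2.000e-03  7.000e-04 -9.746e-01]
```

Request:
jog_arm(commands=[[0.95, -0.31, 0, 0, 0, -0.97, -1], [0.95, -0.31, 0, 0, 0, -0.97, -1], [0.95, -0.31, 0, 0, 0, -0.97, -1], [0.95, -0.31, 0, 0, 0, -0.97, -1], [0.95, -0.31, 0, 0, 0, -0.97, -1]])

```text
t: 1.35
position: [0.381, -0.0189, 0.2701]
orientation: [0.786, 0.618, 0.0, -0.0]
ft_force: [0.5, -0.4, -0.1]
opening: 1.003
gripper_force: 0.0
```

```bash
python3 - <<'E'
from h import *
go([.46,.20,.22],1.43)
c=calibration("wrist");print(c["T"][:3,3]-observe()["position"],c["T"][:3,:3].round(2))
E
```

```text
phi 1.3328 shift [0.9253 0.1008 0.2008] turn [-0.001  -0.0012 -0.1944]
[0.01732238 0.07482406 0.14290068] [[ 0.97  0.22  0.07]
 [-0.23  0.93  0.29]
 [-0.   -0.3   0.95]]
```

Request:
jog_arm(commands=[[0.93, 0.1, 0.1, 0, 0, -0.19, -1], [0.93, 0.1, 0.1, 0, 0, -0.19, -1], [0.93, 0.1, 0.1, 0, 0, -0.19, -1], [0.93, 0.1, 0.1, 0, 0, -0.19, -1], [0.93, 0.1, 0.1, 0, 0, -0.19, -1]])

```text
t: 1.98
position: [0.4618, 0.1977, 0.2442]
orientation: [0.758, 0.652, -0.001, -0.001]
ft_force: [-0.3, -1.2, -0.3]
opening: 0.997
gripper_force: 0.0
```

```bash
python3 - <<'E'
from h import *
import pickle
c=calibration("wrist");f=grab_frame("wrist");pickle.dump(c,open("w1.pkl","wb"));cv2.imwrite("pics/w1.png",f);print(observe()["position"],phi())
E
```

```text
[0.46152581 0.19640386 0.24456622] 1.4204043679400704
```

View pics/w1.png

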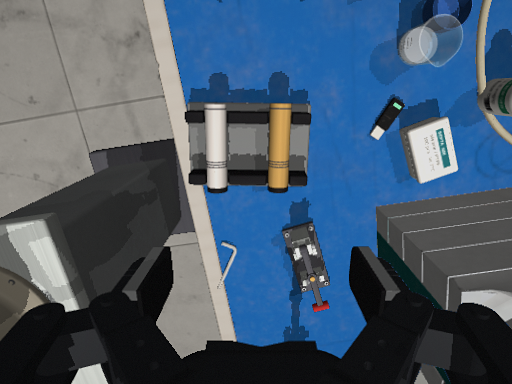

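The black glass end of the brass barrel is at the bottom (278,190), on the −y side, and its plain end is at (282,104), so no flip is needed.

```bash
python3 - <<'E'
from h import *
import pickle
c=pickle.load(open("w1.pkl","rb"));f=cv2.imread("pics/w1.png")
m=cv2.inRange(cv2.cvtColor(f,cv2.COLOR_BGR2HSV),(10,90,60),(25,255,255));m[:95]=0;m[200:]=0;m[:,:260]=0;m[:,300:]=0
# axis: left/right edges per row
L=[];
for r in range(108,180,3):
    x=np.where(m[r])[0]
    if len(x)>10:
        L.append((at(c,(x.min()-.5,r),.038)+at(c,(x.max()+.5,r),.038))/2)
L=np.array(L);p=np.polyfit(L[:,1],L[:,0],1);print("slope",p[0])
yb=at(c,(282,103.5),.045)
yg=at(c,(278.5,190.5),.038);print(yb,yg,np.hypot(*(yb-yg)[:2]))
ym=L[:,1].mean();print(len(L),L[0],L[-1],"x at y=.2167",np.polyval(p,.2167))
k=[at(c,q,.0365) for q in((187.5,123),(311,108),(309,185),(186,184))];print(np.round(k,4))
E
```

```text
slope 0.16365188263030858
[0.49334861 0.26338811 0.045     ] [0.47692403 0.16444663 0.038     ] 0.10029547630369429
23 [0.49056207 0.2555499  0.038     ] [0.47850521 0.18105177 0.038     ] x at y=.2167 0.48416497679366177
[[0.3859 0.2579 0.0365]
 [0.5251 0.2537 0.0365]
 [0.5139 0.1655 0.0365]
 [0.3687 0.1882 0.0365]]
```

```bash
python3 - <<'E'
from h import *
print(observe()["position"]);go([.484,.2145,.11],1.41)
E
```

```text
[0.46152581 0.19640386 0.24456622]
phi 1.4204 shift [0.0855 0.0788 0.5381] turn [-0.0028  0.0018  0.0208]
```

Request:
jog_arm(commands=[[0.085, 0.079, 0.54, 0, 0, 0.02, 0], [0.085, 0.079, 0.54, 0, 0, 0.02, 0], [0.085, 0.079, 0.54, 0, 0, 0.02, 0], [0.085, 0.079, 0.54, 0, 0, 0.02, 0], [0.085, 0.079, 0.54, 0, 0, 0.02, 0], [0.085, 0.079, 0.54, 0, 0, 0.02, 0]])

```text
t: 2.78
position: [0.4848, 0.2148, 0.1121]
orientation: [0.762, 0.648, 0.001, 0.001]
ft_force: [0.2, 0.8, 0.2]
opening: 0.497
gripper_force: 0.0
```

```bash
python3 - <<'E'
from h import *
print(observe());go([.484,.2145,.02],1.41)
E
```

```text
{'t': 2.775, 'joints': array([ 1.95911565e-01,  4.47135446e-01,  1.63846138e+00, -2.84939910e-05,
        1.05295640e+00,  3.57146192e-01]), 'dq': array([ 0.004188  ,  0.01036949,  0.0047473 , -0.00019286, -0.00429244,
        0.00017021]), 'joint_torque': array([-1.31867370e-01, -4.39021254e+01, -2.25900185e+01, -3.93772076e-03,
        3.71262213e-03, -3.76697964e-03]), 'position': array([0.48479382, 0.21477247, 0.11209382]), 'orientation': array([7.61748114e-01, 6.47871516e-01, 1.32112107e-03, 7.51208007e-04]), 'ft_force': array([0.18463219, 0.80393526, 0.24539305]), 'torque': array([ 0.0325701 ,  0.00495741, -0.0473558 ]), 'gripper_force': 0.0, 'opening': 0.49718892132255027}
phi 1.4096 shift [-0.002  -0.004   0.3684] turn [ 0.0057 -0.0021 -0.0008]
```

Request:
jog_arm(commands=[[0, -0.003, 0.15, 0, 0, 0, 0], [0, -0.003, 0.25, 0, 0, 0, 0], [0, -0.003, 0.32, 0, 0, 0, 0], [0, -0.003, 0.368, 0, 0, 0, 0], [0, -0.003, 0.368, 0, 0, 0, 0], [0, -0.003, 0.368, 0, 0, 0, 0]])

```text
t: 3.52
position: [0.4839, 0.2151, 0.0191]
orientation: [0.762, 0.648, 0.001, 0.0]
ft_force: [-1.6, -0.3, 0.1]
opening: 0.5
gripper_force: 0.0
```

Request:
jog_arm(commands=[[0, 0, 0, 0, 0, 0, 0.5], [0, 0, 0, 0, 0, 0, 1], [0, 0, 0, 0, 0, 0, 1], [0, 0, 0, 0, 0, 0, 1], [0, 0, 0, 0, 0, 0, 1]], newtons=30)

```text
t: 4.15
position: [0.4838, 0.2151, 0.019]
orientation: [0.762, 0.648, 0.001, 0.0]
ft_force: [0.2, -0.7, 7.0]
opening: 0.272
gripper_force: 29.3
```

Request:
jog_arm(commands=[[0, 0, -0.03, 0, 0, 0, 1], [0, 0, -0.1, 0, 0, 0, 1], [0, 0, -0.25, 0, 0, 0, 1], [0, 0, -0.45, 0, 0, 0, 1], [0, 0, -0.7, 0, 0, 0, 1], [0, 0, -0.95, 0, 0, 0, 1], [0, 0, -1, 0, 0, 0, 1], [0, 0, -1, 0, 0, 0, 1], [0, 0, -1, 0, 0, 0, 1]])

```text
t: 5.28
position: [0.4828, 0.2148, 0.2663]
orientation: [0.762, 0.648, -0.002, -0.001]
ft_force: [0.5, 1.1, -2.0]
opening: 0.268
gripper_force: 29.6
```

```bash
python3 - <<'E'
from h import *
go([.41,.0,.29],1.43);import pickle
c=calibration("wrist");f=grab_frame("wrist");pickle.dump(c,open("w2.pkl","wb"));cv2.imwrite("pics/w2.png",f);
E
```

```text
phi 1.4097 shift [-0.8949 -0.1497 -0.0931] turn [-0.007   0.0026 -0.0407]
```

View pics/w2.png

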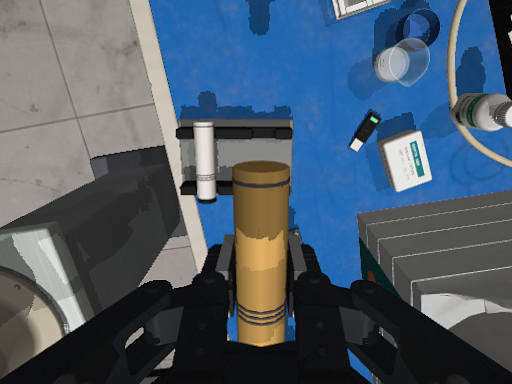

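The brass barrel is held straight along the tool. Its back end faces up in the picture near (261,163), and the white spare is still in its place. Next I'll compare this with the predicted outline.

```bash
python3 - <<'E'
from h import *
import pickle
c=pickle.load(open("w2.pkl","rb"));o=observe();M=R.from_quat(o["orientation"]).as_matrix()
P=lambda q:o["position"]+M@np.array(q)
for dx in(.047,.05,.053):
    print(dx,[proj(c,P((dx,y,z)))[0].round(1) for y,z in((0,-.0067),(0,-.0307),(.012,-.0187),(-.012,-.0187))])
f=cv2.imread("pics/w2.png").astype(int)
print([ (r,f[r,261].tolist()) for r in range(154,192,2)])
m=cv2.inRange(cv2.cvtColor(f.astype(np.uint8),cv2.COLOR_BGR2HSV),(10,90,40),(25,255,255))
for r in(195,215,235): 
    x=np.where(m[r])[0];print(r,x.min(),x.max())
for dx in(.0,.04): print([proj(c,P((dx,y,-.0187)))[0].round(1) for y in(.012,-.012)])
E
```

```text
0.047 [array([262.8, 165.3]), array([263.2, 178.9]), array([291.8, 171.6]), array([234.2, 171.5])]
0.05 [array([262.8, 158.8]), array([263.2, 171.2]), array([292. , 164.5]), array([234. , 164.4])]
0.053 [array([262.9, 152.2]), array([263.2, 163.4]), array([292.2, 157.3]), array([233.9, 157.2])]
[(154, [134, 136, 135]), (156, [135, 135, 135]), (158, [135, 137, 137]), (160, [100, 108, 114]), (162, [31, 61, 79]), (164, [35, 63, 81]), (166, [35, 63, 81]), (168, [36, 66, 84]), (170, [34, 63, 82]), (172, [42, 75, 96]), (174, [61, 110, 142]), (176, [60, 107, 137]), (178, [59, 107, 137]), (180, [58, 106, 136]), (182, [58, 107, 138]), (184, [54, 70, 85]), (186, [55, 50, 50]), (188, [57, 95, 119]), (190, [59, 107, 138])]
195 234 288
215 235 287
235 234 287
[array([288.5, 270.3]), array([236.7, 270.3])]
[array([291.2, 187.6]), array([234.6, 187.6])]
```

Request:
jog_arm(commands=[[-0.2, -0.03, -0.093, 0, 0, -0.04, 1], [-0.4, -0.07, -0.093, 0, 0, -0.04, 1], [-0.6, -0.1, -0.093, 0, 0, -0.04, 1], [-0.8, -0.13, -0.093, 0, 0, -0.04, 1], [-0.95, -0.15, -0.093, 0, 0, -0.04, 1], [-1, -0.16, -0.093, 0, 0, -0.04, 1], [-1, -0.16, -0.093, 0, 0, -0.04, 1]])

```text
t: 6.2
position: [0.4037, -0.0254, 0.291]
orientation: [0.756, 0.655, -0.0, -0.001]
ft_force: [-0.9, -0.1, -0.6]
opening: 0.269
gripper_force: 29.7
```

```bash
python3 - <<'E'
from h import *
go([.405,-.25,.29],1.45)
go([.405,-.33,.27],1.455)
E
```

```text
phi 1.4286 shift [-0.8887  0.1323  0.0035] turn [-0.0021 -0.0011 -0.0427]
phi 1.4286 shift [-1.2055  0.1777  0.0833] turn [-0.0021 -0.0011 -0.0527]
```

Request:
jog_arm(commands=[[-0.2, 0.03, 0, 0, 0, -0.05, 1], [-0.4, 0.06, 0, 0, 0, -0.05, 1], [-0.6, 0.1, 0, 0, 0, -0.05, 1], [-0.8, 0.13, 0, 0, 0, -0.05, 1], [-0.95, 0.15, 0.02, 0, 0, -0.05, 1], [-1, 0.15, 0.05, 0, 0, -0.05, 1], [-1, 0.15, 0.05, 0, 0, -0.05, 1], [-1, 0.15, 0.05, 0, 0, -0.05, 1]])

```text
t: 7.2
position: [0.4063, -0.2768, 0.2793]
orientation: [0.746, 0.666, 0.0, 0.0]
ft_force: [-0.6, -0.7, -1.3]
opening: 0.27
gripper_force: 29.7
```

```bash
python3 - <<'E'
from h import *
import pickle
print(observe()["position"],phi())
c=calibration("wrist");f=grab_frame("wrist");pickle.dump(c,open("w3.pkl","wb"));cv2.imwrite("pics/w3.png",f)
cv2.imwrite("pics/w3b.png",cv2.resize(f[0:250,180:440],None,fx=2.3,fy=2.3,interpolation=cv2.INTER_CUBIC))
E
```

```text
[ 0.40632056 -0.27682262  0.27927629] 1.4563550448893037
```

View pics/w3b.png

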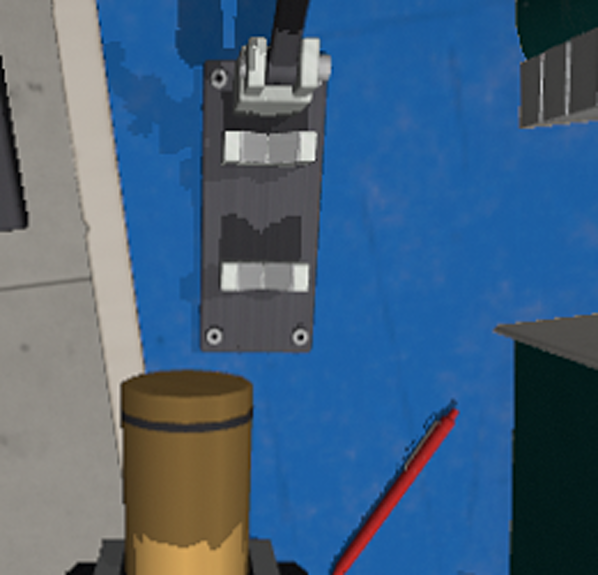

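The mount is seen clearly, hinge at the top (+y). In the crop, the near saddle's lower edge runs (221,292)–(309,291), the far saddle's upper edge (224,131)–(317,131), and the base front corners are at (202,350) and (312,350). I'll fit the pose to these.

```bash
python3 - <<'E'
from h import *
import pickle
from scipy.optimize import least_squares
c=pickle.load(open("w3.pkl","rb"))
px=np.array([(221,292),(309,291),(224,131),(317,131),(202,351),(312,351),(204,61)],float)/2.3+[180,0]
Q=np.array([(-23,-39,47),(23,-39,47),(-23,39,47),(23,39,47),(-33,-78,12),(33,-78,12),(-33,78,12)])/1e3
def W(s): 
    r=R.from_euler("z",s[2]).as_matrix();return Q@r.T+[s[0],s[1],0]
s=least_squares(lambda s:(proj(c,W(s))-px).ravel(),[.455,-.202,-.115])
print(s.x,s.fun.reshape(-1,2).round(1))
def seat(y,z): return R.from_euler("z",s.x[2]).apply([0,y,z])+[s.x[0],s.x[1],0]
t=seat(-.012,.1);print("hover",t);go([t[0],t[1],.11],np.pi/2+s.x[2])
E
```

```text
[ 0.45631014 -0.2006289  -0.1135889 ] [[ 0.3 -0.5]
 [ 0.1  0.1]
 [ 0.1 -0.1]
 [ 0.1  0. ]
 [-0.5  0.7]
 [ 0.4  0.8]
 [-0.5 -0.7]]
hover [ 0.45495    -0.21255157  0.1       ]
phi 1.4564 shift [0.2782 0.1635 0.6779] turn [ 0.0012  0.0003 -0.0016]
```

Request:
jog_arm(commands=[[0.1, 0.06, 0.15, 0, 0, 0, 1], [0.2, 0.12, 0.35, 0, 0, 0, 1], [0.278, 0.162, 0.52, 0, 0, 0, 1], [0.278, 0.162, 0.64, 0, 0, 0, 1], [0.278, 0.162, 0.68, 0, 0, 0, 1], [0.278, 0.162, 0.68, 0, 0, 0, 1], [0.278, 0.162, 0.68, 0, 0, 0, 1]])

```text
t: 8.12
position: [0.4546, -0.2143, 0.1104]
orientation: [0.747, 0.665, 0.0, 0.001]
ft_force: [0.3, -0.1, -1.9]
opening: 0.267
gripper_force: 29.7
```

```bash
cat >> h.py <<'E'
S=np.array([.4561,-.2008,0]);YW=-.1136
def seat(y,z,x=0): return R.from_euler("z",YW).apply([x,y,z])+S
PH=np.pi/2+YW
E
python3 - <<'E'
from h import *
print(observe()["position"]);go(seat(-.012,.035),PH)
E
```

```text
[ 0.45463494 -0.21430579  0.11042601]
phi 1.4546 shift [ 0.0067 -0.001   0.3017] turn [ 0.0042  0.0026 -0.0051]
```

Request:
jog_arm(commands=[[0.005, 0, 0.1, 0, 0, -0.003, 1], [0.005, 0, 0.2, 0, 0, -0.003, 1], [0.005, 0, 0.26, 0, 0, -0.003, 1], [0.005, 0, 0.29, 0, 0, -0.003, 1], [0.005, 0, 0.302, 0, 0, -0.003, 1], [0.005, 0, 0.302, 0, 0, -0.003, 1], [0.005, 0, 0.302, 0, 0, -0.003, 1]])

```text
t: 9.0
position: [0.4545, -0.2128, 0.034]
orientation: [0.746, 0.665, 0.0, 0.0]
ft_force: [-0.7, -0.4, -1.0]
opening: 0.265
gripper_force: 29.7
```

```bash
python3 - <<'E'
from h import *
o=observe();print(o["position"],o["ft_force"],o["torque"]);go(seat(0,.032),PH)
E
```

```text
[ 0.4544915  -0.21276228  0.03404292] [-0.67803008 -0.41401685 -1.00957506] [-0.00262342 -0.03388364  0.04557394]
phi 1.4563 shift [0.0483 0.0009 0.0081] turn [ 0.0015  0.001  -0.0018]
```

Request:
jog_arm(commands=[[0.012, 0, 0, 0, 0, 0, 1], [0.024, 0, 0.0, 0, 0, 0, 1], [0.032, 0, 0.004, 0, 0, 0, 1], [0.038, 0, 0.008, 0, 0, 0, 1], [0.038, 0, 0.008, 0, 0, 0, 1], [0.038, 0, 0.008, 0, 0, 0, 1]])

```text
t: 9.75
position: [0.4558, -0.2032, 0.0317]
orientation: [0.746, 0.665, 0.0, 0.0]
ft_force: [3.6, 0.4, 0.9]
opening: 0.269
gripper_force: 29.9
```

Request:
jog_arm(commands=[[0.003, 0, 0.002, 0, 0, 0, 1], [0.003, 0, 0.004, 0, 0, 0, 1], [0.003, 0, 0.004, 0, 0, 0, 1]])

```text
t: 10.12
position: [0.4561, -0.203, 0.0313]
orientation: [0.746, 0.665, 0.0, 0.001]
ft_force: [3.3, -1.5, 6.8]
opening: 0.271
gripper_force: 30.5
```

Request:
jog_arm(commands=[[0.004, 0.002, 0, 0, 0, 0, 1], [0.006, 0.002, 0, 0, 0, 0, 1], [0.006, 0.002, 0, 0, 0, 0, 1]])

```text
t: 10.5
position: [0.4566, -0.2017, 0.031]
orientation: [0.746, 0.665, 0.0, 0.001]
ft_force: [2.2, -4.6, 5.7]
opening: 0.272
gripper_force: 30.3
```

Request:
jog_arm(commands=[[0.004, 0, 0, 0, 0, 0, 1], [0.006, 0, 0, 0, 0, 0, 1], [0.006, 0, 0, 0, 0, 0, 1]])

```text
t: 10.88
position: [0.4568, -0.2003, 0.0311]
orientation: [0.747, 0.665, 0.0, 0.001]
ft_force: [2.7, -4.5, 4.7]
opening: 0.271
gripper_force: 30.3
```

Request:
jog_arm(commands=[[0.004, 0, 0, 0, 0, 0, 1], [0.008, 0, 0, 0, 0, 0, 1], [0.008, 0, 0, 0, 0, 0, 1]])

```text
t: 11.25
position: [0.4569, -0.1998, 0.0311]
orientation: [0.746, 0.666, -0.001, 0.002]
ft_force: [-0.8, -14.8, 2.4]
opening: 0.265
gripper_force: 30.0
```

Request:
jog_arm(commands=[[-0.004, 0, 0, 0, 0, 0, 1], [-0.004, 0, 0, 0, 0, 0, 1], [-0.004, 0, 0, 0, 0, 0, 0.4], [-0.004, 0, 0, 0, 0, 0, 0.2], [-0.004, 0, 0, 0, 0, 0, 0.0], [-0.004, 0, 0, 0, 0, 0, 0.0], [-0.004, 0, 0, 0, 0, 0, 0.0], [-0.004, 0, 0, 0, 0, 0, 0.0]], newtons=20)

```text
t: 12.25
position: [0.4563, -0.1984, 0.0305]
orientation: [0.746, 0.666, -0.0, -0.0]
ft_force: [0.1, -0.2, -0.6]
opening: 0.501
gripper_force: 0.0
```

Request:
jog_arm(commands=[[0, 0, -0.1, 0, 0, 0, 0], [0, 0, -0.3, 0, 0, 0, 0], [-0.1, 0, -0.5, 0, 0, 0, 0], [-0.25, 0, -0.7, 0, 0, 0, 0], [-0.3, 0, -0.7, 0, 0, 0, 0], [-0.3, 0, -0.7, 0, 0, 0, 0]])

```text
t: 13.0
position: [0.4473, -0.2731, 0.2046]
orientation: [0.747, 0.665, -0.0, -0.001]
ft_force: [0.4, 0.2, -1.5]
opening: 0.494
gripper_force: 0.0
```

```bash
python3 - <<'E'
from h import *
import pickle
c=calibration("wrist");f=grab_frame("wrist");pickle.dump(c,open("w4.pkl","wb"))
q=[seat(.05,.05,-.012),seat(.05,.05,.012),seat(-.05,.05,-.012),seat(-.05,.05,.012)]
print(observe()["position"],proj(c,q).round(0))
cv2.imwrite("pics/w4.png",f)
E
```

```text
[ 0.44734075 -0.27230941  0.20418135] [[249.  43.]
 [276.  43.]
 [250. 154.]
 [275. 154.]]
```

View pics/w4.png

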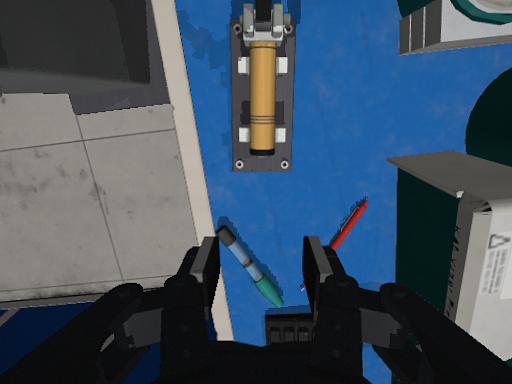

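The barrel lies in both saddles: glass end at (262,153), back end at the post near (263,42), matching the predicted rows 154 and 43. Now to find the bar with the top camera.

```bash
python3 - <<'E'
from h import *
from scipy.optimize import least_squares
c=calibration("top")
f=cv2.imread("pics/top0.png");h=cv2.cvtColor(f,cv2.COLOR_BGR2HSV)
m=(cv2.inRange(h,(0,120,60),(8,255,255))|cv2.inRange(h,(172,120,60),(180,255,255)));m[:212]=0;m[230:]=0;m[:,:262]=0;m[:,275:]=0
y,x=np.where(m);px=np.array([x.mean(),y.mean()]);print(px,len(x))
b=lambda a:seat(.062-.134*np.cos(a),.076+.134*np.sin(a))
s=least_squares(lambda a:proj(c,b(a[0]))[0]-px,[2.1]);print(s.x,s.fun,b(s.x[0]))
t=b(s.x[0]);go([t[0],t[1]-.03,.30],PH)
E
```

```text
[268.59701493 221.88059701] 67
[2.07250705] [-0.03854509  0.49757622] [ 0.47043318 -0.0751709   0.19348599]
phi 1.4559 shift [ 0.6754  0.0144 -0.3821] turn [-0.0041 -0.0036 -0.0025]
```

Request:
jog_arm(commands=[[0, 0, -0.25, 0, 0, 0, -0.3], [0.15, 0, -0.36, 0, 0, 0, -0.3], [0.4, 0.01, -0.38, 0, 0, 0, -0.3], [0.6, 0.014, -0.38, 0, 0, 0, -0.3], [0.675, 0.014, -0.38, 0, 0, 0, -0.3], [0.675, 0.014, -0.38, 0, 0, 0, -0.3], [0.675, 0.014, -0.38, 0, 0, 0, -0.3]])

```text
t: 13.92
position: [0.4705, -0.1066, 0.3]
orientation: [0.747, 0.665, -0.0, -0.0]
ft_force: [0.3, -0.7, 0.7]
opening: 0.646
gripper_force: 0.0
```

```bash
python3 - <<'E'
from h import *
from scipy.optimize import least_squares
c=calibration("wrist");f=grab_frame("wrist");cv2.imwrite("pics/w5.png",f)
b=lambda a:seat(.062-.134*np.cos(a),.076+.134*np.sin(a))
h=cv2.cvtColor(f,cv2.COLOR_BGR2HSV)
m=(cv2.inRange(h,(0,140,60),(8,255,255))|cv2.inRange(h,(172,140,60),(180,255,255)))
n,l,st,ce=cv2.connectedComponentsWithStats(m);print([(st[i].tolist(),ce[i].round(1)) for i in range(1,n) if st[i,4]>60], proj(c,b(2.07)))
i=min(range(1,n),key=lambda i:np.hypot(*(ce[i]-proj(c,b(2.07))[0])) if st[i,4]>200 else 1e9);px=ce[i]
s=least_squares(lambda a:proj(c,b(a[0]))[0]-px,[2.1]);print(s.x,s.fun,b(s.x[0]))
t=b(s.x[0]);go([t[0],t[1],.27],PH);go([t[0],t[1],t[2]-.013],PH)
E
```

```text
[([358, 8, 11, 34, 227], array([363.1,  25. ])), ([276, 59, 18, 13, 153], array([284.4,  64.9])), ([239, 143, 39, 19, 701], array([258.4, 152.3])), ([448, 234, 51, 49, 1759], array([476.4, 258.1])), ([290, 294, 33, 43, 224], array([306.5, 314.8]))] [[257.54429091 154.91981558]]
[2.08698451] [-0.80590388 -0.00250404] [ 0.47062521 -0.07348773  0.19254072]
phi 1.455 shift [ 0.1323 -0.0145  0.1204] turn [-0.0017 -0.0001 -0.0045]
phi 1.455 shift [ 0.1322 -0.0142  0.4822] turn [-0.0017 -0.0001 -0.0045]
```

View pics/w5.png

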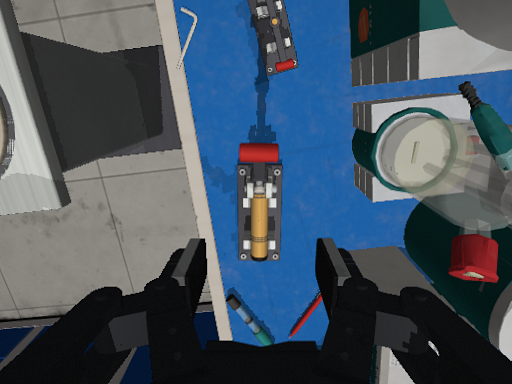

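The red bar is at (258,152), between the fingers' columns, and the barrel lies home. The clamp angle is about 2.08, agreeing with the top view. I'll pinch it.

Request:
jog_arm(commands=[[0.08, -0.012, 0.08, 0, 0, 0, -0.2], [0.132, -0.014, 0.2, 0, 0, 0, -0.2], [0.132, -0.014, 0.35, 0, 0, 0, -0.2], [0.132, -0.014, 0.45, 0, 0, 0, -0.2], [0.132, -0.014, 0.482, 0, 0, 0, -0.2], [0.132, -0.014, 0.482, 0, 0, 0, -0.2], [0.132, -0.014, 0.482, 0, 0, 0, -0.2]])

```text
t: 14.85
position: [0.4713, -0.073, 0.181]
orientation: [0.747, 0.665, 0.0, 0.001]
ft_force: [0.4, 0.7, -0.4]
opening: 0.601
gripper_force: 0.0
```

Request:
jog_arm(commands=[[0, 0, 0, 0, 0, 0, 0.1], [0, 0, 0, 0, 0, 0, 0.4], [0, 0, 0, 0, 0, 0, 1], [0, 0, 0, 0, 0, 0, 1], [0, 0, 0, 0, 0, 0, 1]], newtons=25)

```text
t: 15.48
position: [0.4722, -0.0729, 0.1811]
orientation: [0.746, 0.665, 0.001, 0.002]
ft_force: [7.3, -0.4, 2.1]
opening: 0.369
gripper_force: 27.2
```

```bash
python3 - <<'E'
from h import *
o=observe();print(o["position"],o["ft_force"])
p=o["position"];M=R.from_quat(o["orientation"])
a0=2.085
b=lambda a:seat(.062-.134*np.cos(a),.076+.134*np.sin(a))
for a in(1.95,1.8,1.65,1.5,1.35,1.2,1.05,.9,.75,.6,.45,.3,.15,.05,0): print(a,np.round(M.inv().apply(b(a)-b(a0))/.25,3))
E
```

```text
[ 0.47221249 -0.0728785   0.18105823] [ 7.28111294 -0.39265102  2.13045731]
1.95 [-0.065  0.    -0.031]
1.8 [-0.142  0.    -0.055]
1.65 [-0.221  0.001 -0.068]
1.5 [-0.302  0.001 -0.068]
1.35 [-0.381  0.001 -0.056]
1.2 [-0.458  0.001 -0.033]
1.05 [-0.53   0.001  0.002]
0.9 [-0.597  0.     0.047]
0.75 [-0.656  0.     0.102]
0.6 [-0.706  0.     0.164]
0.45 [-0.746 -0.     0.234]
0.3 [-0.776 -0.001  0.309]
0.15 [-0.793 -0.001  0.387]
0.05 [-0.799 -0.001  0.44 ]
0 [-0.799 -0.001  0.467]
```

Request:
jog_arm(commands=[[-0.065, 0.002, -0.031, 0, 0, 0, 1], [-0.142, 0.002, -0.055, 0, 0, 0, 1], [-0.221, 0.003, -0.068, 0, 0, 0, 1], [-0.302, 0.003, -0.068, 0, 0, 0, 1], [-0.381, 0.003, -0.056, 0, 0, 0, 1], [-0.458, 0.003, -0.033, 0, 0, 0, 1], [-0.53, 0.003, 0.002, 0, 0, 0, 1], [-0.597, 0.003, 0.047, 0, 0, 0, 1], [-0.656, 0.003, 0.102, 0, 0, 0, 1], [-0.656, 0.003, 0.102, 0, 0, 0, 1]])

```text
t: 16.73
position: [0.4524, -0.2378, 0.1548]
orientation: [0.747, 0.665, -0.001, 0.001]
ft_force: [-5.2, -4.8, 5.2]
opening: 0.371
gripper_force: 30.5
```

```bash
python3 - <<'E'
from h import *
o=observe();print(o["position"],o["ft_force"])
M=R.from_quat(o["orientation"])
b=lambda a:seat(.062-.134*np.cos(a),.076+.134*np.sin(a))
print("TCP minus bar(.75)",M.inv().apply(o["position"]-b(.75)))
for a in(.65,.55,.45,.35,.25,.18,.12,.06,.0): print(a,np.round(M.inv().apply(b(a)-b(.75))/.25,3))
E
```

```text
[ 0.45244337 -0.2378448   0.15483228] [-5.24487627 -4.77548997  5.18318184]
TCP minus bar(.75) [-0.00113766  0.00056765  0.01251062]
0.65 [-0.034  0.     0.041]
0.55 [-0.065  0.     0.085]
0.45 [-0.09   0.     0.132]
0.35 [-0.111  0.     0.182]
0.25 [-0.126  0.     0.233]
0.18 [-0.134  0.     0.27 ]
0.12 [-0.139  0.     0.302]
0.06 [-0.142  0.     0.334]
0.0 [-0.143  0.     0.366]
```

Request:
jog_arm(commands=[[-0.034, -0.002, 0.041, 0, 0, 0, 1], [-0.065, -0.002, 0.085, 0, 0, 0, 1], [-0.09, -0.002, 0.132, 0, 0, 0, 1], [-0.111, -0.002, 0.182, 0, 0, 0, 1], [-0.126, -0.002, 0.233, 0, 0, 0, 1], [-0.134, -0.002, 0.27, 0, 0, 0, 1], [-0.139, -0.002, 0.302, 0, 0, 0, 1], [-0.142, -0.002, 0.334, 0, 0, 0, 1], [-0.143, -0.002, 0.366, 0, 0, 0, 1], [-0.143, -0.002, 0.366, 0, 0, 0, 1]])

```text
t: 17.98
position: [0.4481, -0.2731, 0.0633]
orientation: [0.746, 0.666, -0.001, 0.001]
ft_force: [-4.2, -9.0, 1.8]
opening: 0.37
gripper_force: 35.1
```

```bash
python3 - <<'E'
from h import *
o=observe();M=R.from_quat(o["orientation"])
print(o["position"],o["ft_force"],M.inv().apply(o["position"]-seat(-.072,.076)))
E
```

```text
[ 0.44811802 -0.27313801  0.06328584] [-4.16990595 -8.9982617   1.82723913] [-0.00073215  0.00026133  0.01271696]
```

Request:
jog_arm(commands=[[-0.003, -0.001, 0.004, 0, 0, 0, 1], [-0.003, -0.001, 0.008, 0, 0, 0, 1], [-0.003, -0.001, 0.008, 0, 0, 0, 1], [-0.003, -0.001, 0.008, 0, 0, 0, 1]])

```text
t: 18.48
position: [0.4481, -0.2732, 0.0616]
orientation: [0.746, 0.665, -0.001, 0.001]
ft_force: [-1.4, -6.4, 1.6]
opening: 0.368
gripper_force: 35.3
```

Request:
jog_arm(commands=[[-0.002, 0, 0.006, 0, 0, 0, 1], [-0.002, 0, 0.012, 0, 0, 0, 1], [-0.002, 0, 0.012, 0, 0, 0, 1], [-0.002, 0, 0.012, 0, 0, 0, 1]])

```text
t: 18.98
position: [0.4481, -0.2732, 0.0584]
orientation: [0.746, 0.665, -0.0, 0.001]
ft_force: [-2.8, -5.5, 3.5]
opening: 0.368
gripper_force: 35.5
```

```bash
python3 - <<'E'
from h import *
c=calibration("wrist");f=grab_frame("wrist");s=grab_frame("scene")
cs=calibration("scene")
b=lambda a:seat(.062-.134*np.cos(a),.076+.134*np.sin(a))
print("scene",[proj(cs,b(a))[0].round(1) for a in(0,.1,.2)])
u=proj(cs,seat(0,.07))[0].astype(int);print(u)
z=cv2.resize(s[max(u[1]-35,0):u[1]+35,u[0]-45:u[0]+45],None,fx=5,fy=5,interpolation=cv2.INTER_CUBIC)
w=np.zeros((384+350,512,3),np.uint8)[:600]
w=np.zeros((384,800,3),np.uint8);w[:,:340]=f[:,90:430];w[:350,345:345+450]=z[:350,:450];cv2.imwrite("pics/w6.png",w)
E
```

```text
scene [array([332.1, 178. ]), array([332.4, 174.3]), array([332.4, 170.7])]
[315 186]
```

View pics/w6.png

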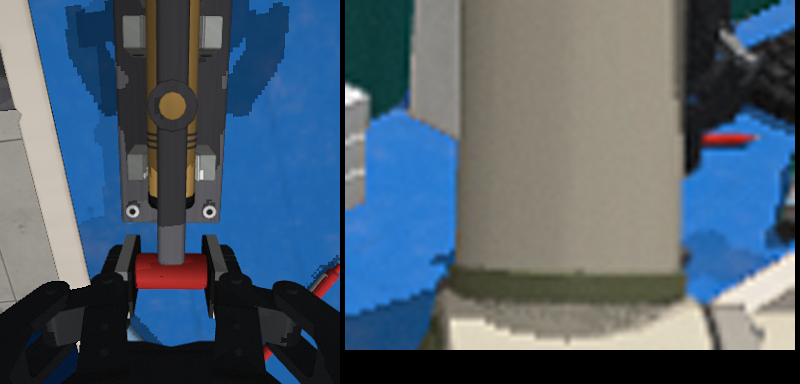

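The arm is over the barrel and the bar sits between the pads at full-frame (261,271). The scene camera is blocked by the robot's own arm. I'll compare the bar's row with what each angle predicts.

```bash
python3 - <<'E'
from h import *
c=calibration("wrist");f=cv2.imread("pics/w6.png")[:,:340]
h=cv2.cvtColor(f,cv2.COLOR_BGR2HSV)
m=(cv2.inRange(h,(0,140,60),(8,255,255))|cv2.inRange(h,(172,140,60),(180,255,255)));m[:,:130]=0;m[:,212:]=0;m[:240]=0;m[300:]=0
y,x=np.where(m);print("bar rows",[(k,np.where(m[:,k])[0][[0,-1]]) for k in(145,195)],"cols at",[(r,np.where(m[r])[0][[0,-1]]+90) for r in(262,270,280)])
for a in(-.03,0,.03,.06,.1):
    C=seat(.062-.134*np.cos(a),.076+.134*np.sin(a))
    th=np.linspace(0,6.283,60);ring=np.array([C+R.from_euler("z",YW).apply([0,.008*np.cos(t),.008*np.sin(t)]) for t in th])
    r=proj(c,ring)[:,1]
    e=[proj(c,C+R.from_euler("z",YW).apply([s,0,.006]))[0].round(1) for s in(-.016,.016)]
    print(a,r.min().round(1),r.max().round(1),e)
E
```

```text
bar rows [(145, array([254, 288])), (195, array([255, 288]))] cols at [(262, array([225, 296])), (270, array([225, 296])), (280, array([225, 297]))]
-0.03 245.9 280.2 [array([227.2, 269.6]), array([296.7, 269.6])]
0 250.0 285.3 [array([226.3, 274.6]), array([297.7, 274.6])]
0.03 254.1 290.5 [array([225.3, 279.6]), array([298.7, 279.6])]
0.06 258.2 295.7 [array([224.2, 284.6]), array([299.9, 284.7])]
0.1 263.6 302.8 [array([222.7, 291.5]), array([301.5, 291.5])]
```

Request:
jog_arm(commands=[[-0.002, 0, 0.006, 0, 0, 0, 1], [-0.002, 0, 0.012, 0, 0, 0, 1], [-0.002, 0, 0.012, 0, 0, 0, 1], [-0.002, 0, 0.012, 0, 0, 0, 1]])

```text
t: 19.58
position: [0.448, -0.2732, 0.0554]
orientation: [0.746, 0.665, -0.0, 0.001]
ft_force: [-2.1, -3.7, 4.8]
opening: 0.37
gripper_force: 35.8
```

```bash
cat > bar.py <<'E'
from h import *
def est():
    o=observe();c=calibration("wrist");f=grab_frame("wrist")[:,90:430]
    h=cv2.cvtColor(f,cv2.COLOR_BGR2HSV)
    m=(cv2.inRange(h,(0,140,60),(8,255,255))|cv2.inRange(h,(172,140,60),(180,255,255)))
    print(o["position"],o["ft_force"].round(1))
    print([(k,np.where(m[235:305,k])[0][[0,-1]]+235) for k in(145,195)],[(np.where(m[r,130:215])[0][[0,-1]]+220) for r in(262,270,280)])
    for a in(0,.03,.06):
        C=seat(.062-.134*np.cos(a),.076+.134*np.sin(a))
        r=proj(c,np.array([C+R.from_euler("z",YW).apply([0,.008*np.cos(t),.008*np.sin(t)]) for t in np.linspace(0,6.28,60)]))[:,1]
        print(a,r.min().round(1),r.max().round(1))
est()
E
python3 bar.py
```

```text
[ 0.44804134 -0.27322142  0.05544442] [-2.1 -3.7  4.8]
[(145, array([254, 288])), (195, array([254, 288]))] [array([225, 296]), array([225, 296]), array([225, 297])]
0 253.1 289.2
0.03 257.3 294.5
0.06 261.6 300.0
```

Request:
jog_arm(commands=[[-0.001, 0, 0.006, 0, 0, 0, 1], [-0.001, 0, 0.012, 0, 0, 0, 1], [-0.001, 0, 0.012, 0, 0, 0, 1], [-0.001, 0, 0.012, 0, 0, 0, 1]])

```text
t: 20.12
position: [0.4482, -0.2733, 0.054]
orientation: [0.746, 0.666, -0.0, 0.001]
ft_force: [-7.2, 2.0, 23.2]
opening: 0.363
gripper_force: 37.8
```

```bash
python3 bar.py
```

```text
[ 0.44818052 -0.27333488  0.05396794] [-7.2  2.  23.2]
[(145, array([254, 288])), (195, array([255, 289]))] [array([225, 295]), array([224, 296]), array([225, 296])]
0 254.5 290.9
0.03 258.8 296.4
0.06 263.1 302.1
```

The force jumped from 4.8 to 23 N, so the clamp is on its hard stop. I'll hold briefly to check it is stable, then hand in.

Request:
jog_arm(commands=[[0, -0.001, 0, 0, 0, 0, 1], [0, -0.001, 0, 0, 0, 0, 1], [0, -0.001, 0, 0, 0, 0, 1], [0, -0.001, 0, 0, 0, 0, 1]])

```text
t: 20.68
position: [0.4482, -0.2733, 0.054]
orientation: [0.746, 0.666, 0.0, 0.001]
ft_force: [-4.8, 2.7, 23.0]
opening: 0.371
gripper_force: 37.7
```

```bash
python3 -c "
from station import *
print(observe()['ft_force'],observe()['position']);print(job_done())"
```

```text
[-4.83093198  2.69557959 23.04665375] [ 0.44817506 -0.27333647  0.05400827]
the job is handed in; nothing more can be done
None
```

I laid the brass barrel in both V saddles with its back end against the stop and let it go, then swung the clamp arm onto its hard stop and handed in at about 21 s while pressing the bar down with about 23 N; the hand-in call gave no verdict.

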